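# Clear the buffet sign and raise its frame level with its twin

### The arm

A 7-joint arm with a two-finger parallel gripper is mounted at the origin on the work surface. World frame = base frame: x ahead of the robot, y to its left, z up, the work surface at z = 0. Lengths are in m, angles in rad, forces in N, time in s.
With the tool pointing down it reaches from about 0.425 to 1.025 m from the base axis. Payload 3.6 kg.
Tool frame: the origin (TCP) lies midway between the tips of the shut fingers; the grasp point (between the pads) lies 19 mm behind it; z points along the fingers, y is the line along which they close (so a half turn about z gives the same grasp; the last joint's range is limited). The gripper opens to 85 mm and grips with 20 to 120 N. Pads are 22 mm wide; open, the fingers measure 114 mm over their backs; the gripper's body (76 mm by 85 mm) begins 54 mm behind the grasp point. The pads swing forward as they close: fully open they stand 13 mm farther back than shut.
Start: joints at [1.137, 0.591, 0.048, 1.609, -0.033, 0.943, -0.034], TCP at [0.242, -0.684, 0.208] pointing down, gripper open.
Joint ranges: [-2.69, 2.69], [-0.47, 2.24], [-1.27, 1.36], [0.19, 2.51], [-1.53, 4.68], [0.08, 2.07], [-3.09, 3.09]. Speed limits (rad/s): [2.57, 2.57, 3.14, 3.14, 3.14, 3.14, 3.14].

### API

Orientations are given as a unit quaternion [w, x, y, z].
In Python, from cell import robot gives the robot as it stands. The module is installed in compiled form; this text tells all that it offers. Calls block until the motion is done:
- robot.move_pose(position, orientation): joint-space move of the TCP to a pose.
- robot.move_straight(position, orientation=None, rate=0.15, guard=None): straight line of the TCP; orientation=None keeps the orientation; rate is the mean speed in m/s. With guard (N) it stops when the force on the tool has changed by that much, and returns True; else False.
- robot.move_joints(angles): joint-space move.
- robot.gripper_to(opening, effort=None): finger opening in m; effort is the grip in N (None keeps the last); returns when the fingers have stopped.
- robot.hold(seconds).
- robot.solve_ik(position, orientation): joint angles nearest the present ones, or None.
- robot.read_state(): the state.
- robot.grab_frame(name): name is "scene" or "top" or "wrist"; returns (picture, depth): 420x560x3 uint8, red, green, blue; 420x560 float32, m along the optical axis (not along the pixel's ray), 0 where there is no reading.
- robot.camera_info(name): a dict with "intrinsics" (3x3 intrinsics, pixels), "origin" and "rotation" of the camera in the world. Camera axes: x right, y down, z forward; pixel columns grow to the right and rows downward; lengths in m; the calibration is good to about 2 mm. A picture is of the moment at which its call begins: read the wrist's pose just before it. camera_info takes no time and is no camera call; for the wrist camera it gives the pose at the moment of the call.
A pose or a line that the arm cannot do raises robot.Unreachable and nothing moves.
- robot.hand_in(): hands the job in; it is judged then, once.
The state is a dict: "time_s": time; "joint_positions": joint angles; "qd": joint speeds; "effort": joint torques, N m; "eef_pos": TCP position; "ee_rot": TCP orientation; "ft_force": force on the tool from outside, world axes, zero at the start; "wrist_torque": the same for the moment, N m; "opening": finger opening in m; "grasp_force": force on a finger pad.
Only numpy, scipy, OpenCV 4.12 (cv2) and the standard library are available. Lean on these libraries where they do the work, as an engineer would, in place of code of your own. Each camera call takes 0.05 s, during which the arm holds its last target. There are 200 camera calls.

### The job

Slide the wooden board up out of the frame of the lowered table sign, leaving the frame down, and lower it, standing on its long edge, into the plywood caddy without dropping it. Then draw the empty frame straight up, its rod staying in the tube and not binding there, until its bottom rail is level with that of the matching sign, which keeps its board. The clamp screw is loose: finish while holding the frame at that height for a colleague to tighten it, and leave the matching sign and the tableware alone.

Things in the scene. Friction and masses are not known exactly. Their poses are not given: they have to be found in the camera images.
- stand: Fixed lower part of the lowered sign: black steel foot plate 100 (x) x 140 (y) x 10 mm, in its middle an upright black square tube 20 mm wide, topped by a 30 mm square clamp collar, its top 110 mm above the table. Heavy. Origin: middle of the foot's underside, on the table; z up the tube; the sign's faces look to -x and +x, its width runs along y.
- collar_top (a point): Mouth of the stand's bore, on the tube's axis at the flat top of the clamp collar (26 mm tall), 110 mm above the table. The square bore is 13.5 mm wide and 100 mm deep. A loose clamp screw with a 20 mm round knob sticks out of the collar to the stand's +x, 13 mm below this point, reaching 39 mm from the axis.
- frame: Loose upper part of the lowered sign: black top-loading U frame 162 (y) x 16 (x) x 60 mm tall on a rod, about 0.35 kg. Bottom rail: a channel 16 mm thick and 16 mm tall, to be pinched across x from above once the board is out. The side uprights leave 136 mm open between them. Origin: middle of the rail's underside, on the rod's axis, 135 mm above the table when fully down; z up.
- rod_foot (a point): Lower end of the frame's bright square rod (12 mm wide, 0.75 mm play on each side in the bore), 122 mm below the frame's origin; 97 mm of rod is in the bore when down. A 20 mm square stop collar on the rod, 19 to 25 mm below the frame's origin, then rests on the stand's collar. Only weight keeps the rod down; let go, it sinks back.
- board: Plain pale wooden board 8 mm thick (x), 148 mm wide (y), 105 mm tall (z), about 0.09 kg, standing in the frame's channels (10 mm wide slots, 1 mm play on each side) with its top 45 mm above the side uprights. Origin: middle of its lower long edge. It starts 4 mm above the frame's origin and is clear of the uprights when lifted 56 mm.
- caddy: Open-topped plywood caddy, outside 56 (x) x 184 (y) x 70 mm tall, walls and floor 6 mm thick (inside 44 x 172 mm), empty. Heavy, does not move. Origin: middle of its underside, on the table; y along its length. A board standing in it leans on a long wall when released.
- twin: Foot, tube and collar of the matching sign, the same in every size as the stand; it stands at the opposite side of the stand from the caddy. Fixed. Origin: middle of its foot plate's underside, on the table.
- twin_rail (a point): Middle of the underside of the matching sign's bottom rail, at the same point of it as the origin of frame. This sign carries its board and is clamped 22 to 65 mm higher than its lowest position.
- candlestick: Brass candlestick without candle, 185 mm tall, foot 90 mm across; bystander. Origin: middle of its foot.
- plates: Pile of white dessert plates, 166 mm across, 69 mm tall; bystander. Origin: middle of its underside.
- tumbler: Empty glass tumbler, 74 mm across, 95 mm tall; bystander. Origin: middle of its underside.
Things that resemble listed ones, but are neither listed nor needed, are in the scene too. There is more than one size of the board; the one meant has the size given above.

How it is judged:
By the outcome, as a careful person would: the job done as asked, in the order asked, and still so for the second after the job is handed in, while the arm keeps its last pose, push and grip.
It also fails if it takes over 58 s, if anything falls off the work surface, if the arm or the gripper's body presses on something with over 40 N, if the wrist force passes 120 N, or if a joint passes its speed limit or range.

## Working session

There is one attempt and no reset: what is moved stays moved. The work goes in short steps, each a Python script; the robot and the scene stay as the last script left them, time stands still between calls to the robot, and variables do not carry over. Pictures are saved under pics/ and viewed, at most 10 in all, crops included, and the job is handed in when it is done.

```bash
mkdir -p pics
cat > h.py <<'E'
import numpy as np, cv2
from cell import robot
def grab(name, fn=None):
    ci=robot.camera_info(name); im,d=robot.grab_frame(name)
    if fn: cv2.imwrite('pics/'+fn+'.png',im[:,:,::-1])
    K=np.array(ci['intrinsics']);R=np.array(ci['rotation']);o=np.array(ci['origin'])
    v,u=np.mgrid[0:d.shape[0],0:d.shape[1]]
    c=np.stack([(u-K[0,2])/K[0,0]*d,(v-K[1,2])/K[1,1]*d,d],-1)
    P=c@R.T+o; P[d==0]=np.nan
    return im,d,P,ci
E
python3 - <<'E'
from h import *
for n in ['scene','top']:
    im,d,P,ci=grab(n,n); np.savez(n,im=im,P=P); print(n,ci['origin'],np.round(ci['rotation'],3).tolist(),ci['intrinsics'])
    
s=robot.read_state();print(s)
E
```

```text
Traceback (most recent call last):
  File "h.py", line 9, in grab
    P=c@R.T+o; P[d==0]=np.nan
      ~^~~~
ValueError: matmul: Input operand 1 has a mismatch in its core dimension 0, with gufunc signature (n?,k),(k,m?)->(n?,m?) (size 4 is different from 3)
```

```bash
sed -i "s/R=np.array(ci\['rotation'\])/R=Rot.from_quat(ci['rotation'],scalar_first=True).as_matrix()/; 1a from scipy.spatial.transform import Rotation as Rot" h.py
python3 - <<'E'
from h import *
for n in ['scene','top']:
    im,d,P,ci=grab(n,n); np.savez(n,im=im,P=P); print(n,ci)
    
s=robot.read_state();print(s)
E
```

```text
scene {'intrinsics': array([[419.59529263,   0.        , 280.05078634],
       [  0.        , 419.59529263, 207.65744389],
       [  0.        ,   0.        ,   1.        ]]), 'origin': array([1.04778669, 0.30908205, 0.78271699]), 'rotation': array([-0.18130872,  0.44420798,  0.81893365, -0.31488743])}
top {'intrinsics': array([[401.4739515 ,   0.        , 283.2363988 ],
       [  0.        , 401.4739515 , 216.52919679],
       [  0.        ,   0.        ,   1.        ]]), 'origin': array([ 0.42618062, -0.00867144,  1.13113496]), 'rotation': array([ 0.03807517, -0.69727625,  0.71500837, -0.03345343])}
{'time_s': 0.15, 'joint_positions': array([ 1.13746498,  0.59191142,  0.04834221,  1.6095338 , -0.03331115,
        0.94269317, -0.03370601]), 'qd': array([-0.0016006 , -0.00040194,  0.00158689, -0.00455766, -0.00046454,
       -0.00193853, -0.00117612]), 'effort': array([ 1.89952130e-03, -5.49239230e+01,  1.54924918e+00, -1.98451781e+01,
        9.58092569e-03,  5.65855953e-03, -2.63190280e-06]), 'eef_pos': array([ 0.24142938, -0.68289687,  0.20699989]), 'ee_rot': array([-8.46973276e-04,  9.85595227e-01,  1.69119166e-01, -1.99176562e-04]), 'ft_force': array([-0.33344634, -0.36886348,  0.29278132]), 'wrist_torque': array([-0.0216297 , -0.00519211, -0.02620689]), 'grasp_force': 0.0, 'opening': 0.0854682733559289}
```

View pics/scene.png

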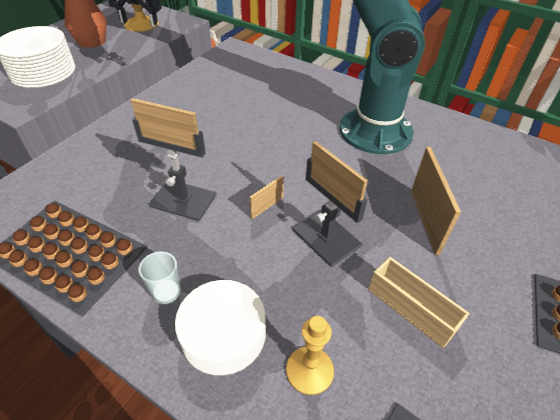

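View pics/top.png

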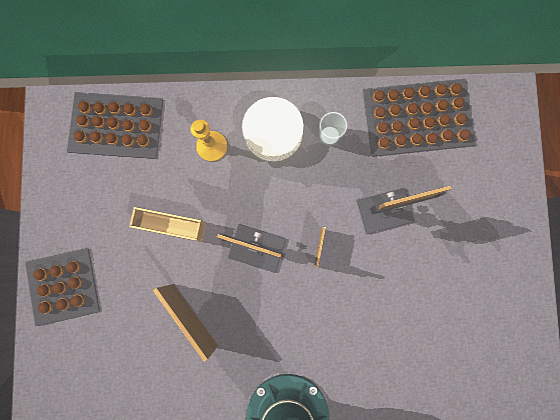

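The scene view shows the raised twin at (168,125)–(182,200), the lowered sign at (337,180)–(327,238) with its board, and the caddy at (415,300). A large loose board at (435,200) and a small one at (267,197) are decoys. In the top view the lowered sign is at (250,245), the caddy at (165,222), and the twin at (390,205).

```bash
cat > m.py <<'E'
from h import *
def rect(P,sel,name):
    Q=P[sel]; r=cv2.minAreaRect((Q[:,:2]*1000).astype(np.float32)); 
    print(name,len(Q),np.round(r[0],1),np.round(r[1],1),round(r[2],1),'z',np.round(np.percentile(Q[:,2],[1,50,99])*1000,1)); return r
D={n:np.load(n+'.npz')['P'] for n in ['top','scene']}
v,u=np.mgrid[0:420,0:560]
def box(a,b,c,d): return (u>=a)&(u<c)&(v>=b)&(v<d)
T,S=D['top'],D['scene']
for nm,P,b in [('top',T,box(210,225,300,275)),('scene',S,box(300,140,375,260))]:
    z=P[...,2]
    rect(P,b&(z>.236)&(z<.256),nm+' boardtop'); rect(P,b&(z>.205)&(z<.225),nm+' boardface');rect(P,b&(z>.14)&(z<.19),nm+' frame')
    rect(P,b&(z>.006)&(z<.016),nm+' foot')
    rect(P,b&(z>.100)&(z<.114),nm+' collar')
for nm,P,b in [('top',T,box(120,200,210,245)),('scene',S,box(360,255,475,350))]:
    z=P[...,2]; rect(P,b&(z>.06)&(z<.08),nm+' caddy')
for nm,P,b in [('top',T,box(350,175,460,235)),('scene',S,box(120,90,220,220))]:
    z=P[...,2]
    rect(P,b&(z>.006)&(z<.016),nm+' tfoot')
    rect(P,b&(z>.25)&(z<.40),nm+' tboard')
    rect(P,b&(z>.15)&(z<.40),nm+' tframe')
E
python3 m.py
```

```text
top boardtop 239 [454.6  73.6] [147.2   8. ] 71.1 z [239.5 243.7 246.9]Traceback (most recent call last):
  File "m.py", line 11, in <module>
    rect(P,b&(z>.236)&(z<.256),nm+' boardtop'); rect(P,b&(z>.205)&(z<.225),nm+' boardface');rect(P,b&(z>.14)&(z<.19),nm+' frame')
                                                ~~~~^^^^^^^^^^^^^^^^^^^^^^^^^^^^^^^^^^^^^^^
  File "m.py", line 4, in rect
    print(name,len(Q),np.round(r[0],1),np.round(r[1],1),round(r[2],1),'z',np.round(np.percentile(Q[:,2],[1,50,99])*1000,1)); return r
                                                                                   ~~~~~~~~~~~~~^^^^^^^^^^^^^^^^^^
    return _quantile_unchecked(
        a, q, axis, out, overwrite_input, method, keepdims, weights)
    return _ureduce(a,
                    func=_quantile_ureduce_func,
    ...<5 lines>...
                    overwrite_input=overwrite_input,
                    method=method)
    r = func(a, **kwargs)
    result = _quantile(arr,
                       quantiles=q,
    ...<2 lines>...
                       out=out,
                       weights=wgt)
    slices_having_nans = np.isnan(arr[-1, ...])
                                  ~~~^^^^^^^^^
IndexError: index -1 is out of bounds for axis 0 with size 0
```

```bash
sed -i 's/^    Q=P\[sel\]; /    Q=P[sel]\n    if len(Q)<4: return print(name,"none")\n    /' m.py; python3 m.py
```

```text
top boardtop 239 [454.6  73.6] [147.2   8. ] 71.1 z [239.5 243.7 246.9]
top boardface none
top frame 159 [453.9  71.5] [157.   15.9] 71.0 z [140.5 150.8 180.9]
top foot 1270 [461.2  84.8] [195.2 133.2] 64.4 z [ 6.3  9.8 14.5]
top collar 89 [465.9  69.5] [29.6 53.2] 70.2 z [100.6 107.9 113.1]
scene boardtop 364 [454.9  76.2] [148.3  10.3] 71.0 z [236.2 242.6 245.5]
scene boardface 443 [458.   75.5] [148.   10.5] 73.6 z [205.4 215.3 224.8]
scene frame 1185 [460.7  74.1] [164.9  18.8] 75.3 z [140.5 163.6 189.3]
scene foot 1725 [305.3  31.6] [452.3 153.2] 19.3 z [ 6.4  9.8 15.3]
scene collar 168 [466.7  72.8] [30.6 52.5] 72.7 z [100.4 106.8 113.6]
top caddy 415 [524.4 311.9] [184.8  55.8] 77.1 z [61.1 69.  73.3]
scene caddy 1090 [523.6 315.3] [183.5  60.3] 77.2 z [60.2 68.1 71.8]
top tfoot 1253 [ 565.7 -355.6] [284.6 164.7] 87.9 z [ 6.2 10.  15. ]
top tboard 334 [ 549.9 -290.9] [  8.1 149.2] 13.2 z [251.7 283.4 287.2]
top tframe 655 [ 548.9 -291. ] [ 17.6 162.4] 13.1 z [158.2 252.7 286.6]
scene tfoot 1343 [ 550.1 -287.8] [102.7 140.5] 14.0 z [ 6.3  9.5 14. ]
scene tboard 957 [ 550.1 -288.7] [ 12.2 149.4] 13.6 z [250.6 270.2 284.5]
scene tframe 2936 [ 550.2 -288.7] [ 22.  165.1] 14.4 z [155.5 229.6 284.1]
```

```bash
cat >> h.py <<'E'
def ori(yaw_deg):  # tool down, tool y along yaw
    a=np.radians(yaw_deg); y=np.array([np.cos(a),np.sin(a),0]); z=np.array([0,0,-1.]); x=np.cross(y,z)
    return Rot.from_matrix(np.stack([x,y,z],1)).as_quat(scalar_first=True)
def st(t=''):
    s=robot.read_state(); print(t,round(s['time_s'],2),np.round(s['eef_pos'],4),'F',np.round(s['ft_force'],1),'M',np.round(s['wrist_torque'],2),'op',round(s['opening'],4),'g',round(s['grasp_force'],1),'q7',round(s['joint_positions'][6],2)); return s
E
python3 - <<'E'
from h import *
p=robot.read_state()['eef_pos']
for y in (-19,161):
  for q in ([.4546,.0736,.40],[.524,.3125,.12]):
    print(y,q,robot.solve_ik(q,ori(y)))
robot.move_straight([p[0],p[1],.42],rate=.3)
a=[robot.solve_ik([.4546,.0736,.40],ori(y)) for y in (-19,161)]
q=robot.read_state()['joint_positions']
a=min([x for x in a if x is not None],key=lambda x:abs(x[6]))
print(a); robot.move_joints(a); st()
im,d,P,ci=grab('wrist','w1'); np.savez('w1',im=im,P=P); print(ci['origin'])
E
```

```text
-19 [0.4546, 0.0736, 0.4] [ 0.30065664  0.08008692 -0.59627464  1.90985137  0.04889823  1.16586326
 -0.64501651]
-19 [0.524, 0.3125, 0.12] [-0.2526649   0.60552551 -0.51254925  1.92472114  0.43587378  0.72233115
 -1.35378379]
161 [0.4546, 0.0736, 0.4] [ 0.72159206  0.14045295 -1.08041788  1.89836133  0.13396875  1.1799241
  2.40397307]
161 [0.524, 0.3125, 0.12] [ 0.07855661  0.80863017 -1.07463848  1.91101655  0.87060457  0.98240646
  1.40017131]
[ 0.441932    0.09338727 -0.75194899  1.90556373  0.06927582  1.16859587
 -0.66660569]
 3.77 [0.4551 0.0726 0.3999] F [ 0.2 -0.4 -0.4] M [-0.02 -0.01  0.02] op 0.0854 g 0.0 q7 -0.67
[0.47804548 0.13846742 0.56699699]
```

View pics/w1.png

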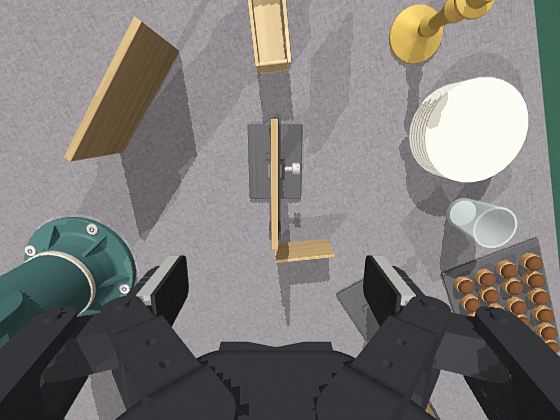

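The wrist view shows the board's top edge from (274,120) to (274,248), with the knob to its right at (293,168). The small decoy is at (305,250) and does not touch the board.

Run:
```python
from h import *
from m import rect,box
P=np.load('w1.npz')['P']; z=P[...,2]
b=box(255,110,290,262)
rect(P,b&(z>.236)&(z<.256),'btop')
rect(P,box(240,110,320,262)&(z>.1)&(z<.2),'frame')
rect(P,box(240,0,300,80)&(z>.06)&(z<.08),'caddy part')
```

```text
top boardtop 239 [454.6  73.6] [147.2   8. ] 71.1 z [239.5 243.7 246.9]
top boardface none
top frame 159 [453.9  71.5] [157.   15.9] 71.0 z [140.5 150.8 180.9]
top foot 1270 [461.2  84.8] [195.2 133.2] 64.4 z [ 6.3  9.8 14.5]
top collar 89 [465.9  69.5] [29.6 53.2] 70.2 z [100.6 107.9 113.1]
scene boardtop 364 [454.9  76.2] [148.3  10.3] 71.0 z [236.2 242.6 245.5]
scene boardface 443 [458.   75.5] [148.   10.5] 73.6 z [205.4 215.3 224.8]
scene frame 1185 [460.7  74.1] [164.9  18.8] 75.3 z [140.5 163.6 189.3]
scene foot 1725 [305.3  31.6] [452.3 153.2] 19.3 z [ 6.4  9.8 15.3]
scene collar 168 [466.7  72.8] [30.6 52.5] 72.7 z [100.4 106.8 113.6]
top caddy 415 [524.4 311.9] [184.8  55.8] 77.1 z [61.1 69.  73.3]
scene caddy 1090 [523.6 315.3] [183.5  60.3] 77.2 z [60.2 68.1 71.8]
top tfoot 1253 [ 565.7 -355.6] [284.6 164.7] 87.9 z [ 6.2 10.  15. ]
top tboard 334 [ 549.9 -290.9] [  8.1 149.2] 13.2 z [251.7 283.4 287.2]
top tframe 655 [ 548.9 -291. ] [ 17.6 162.4] 13.1 z [158.2 252.7 286.6]
scene tfoot 1343 [ 550.1 -287.8] [102.7 140.5] 14.0 z [ 6.3  9.5 14. ]
scene tboard 957 [ 550.1 -288.7] [ 12.2 149.4] 13.6 z [250.6 270.2 284.5]
scene tframe 2936 [ 550.2 -288.7] [ 22.  165.1] 14.4 z [155.5 229.6 284.1]
btop 912 [454.1  75.5] [147.    7.1] 70.9 z [243.2 245.  246.8]
frame 935 [465.6  71.4] [160.4  53.4] 70.8 z [100.7 151.9 197.4]
caddy part 708 [513.5 267.7] [89.5 56. ] 77.2 z [61.3 70.5 72.7]
```

Run:
```python
from h import *
o=ori(-19)
robot.gripper_to(.045,20)
robot.move_straight([.4543,.0745,.207],o,rate=.15,guard=8); st('down')
robot.gripper_to(0.0,25); s=st('closed')
f=s['ft_force'][:2]; d=np.array([np.cos(np.radians(-19)),np.sin(np.radians(-19))]); print('side',f@d)
```

```text
down 5.73 [0.455  0.0747 0.2077] F [ 0.3 -1.   0.4] M [ 0.02  0.01 -0.02] op 0.0449 g 0.0 q7 -0.93
closed 6.15 [0.4547 0.0746 0.2075] F [-0.6  0.4  4.2] M [-0.07  0.18 -0.03] op 0.0072 g 28.3 q7 -0.93
side -0.6769508910556281
```

Run:
```python
from h import *
p=robot.read_state()['eef_pos']
for h in (.015,.045,.075,.1):
    g=robot.move_straight([p[0],p[1],p[2]+h],rate=.08,guard=15); st(str((h,g)))
im,d,P,ci=grab('scene','s2'); np.savez('s2',im=im,P=P)
```

```text
(0.015, False) 6.49 [0.4548 0.0746 0.2228] F [ 0.4  0.4 -1.6] M [ 0.02  0.06 -0.03] op 0.0074 g 27.7 q7 -0.9
(0.045, False) 7.02 [0.4546 0.0745 0.2526] F [-0.2  0.3 -0.9] M [-0.05 -0.04  0.01] op 0.007 g 27.7 q7 -0.85
(0.075, False) 7.54 [0.4546 0.0745 0.2826] F [ 0.1  0.9 -0.2] M [ 0.03 -0.01  0.02] op 0.0071 g 27.7 q7 -0.8
(0.1, False) 8.01 [0.4547 0.0746 0.3076] F [ 0.1  0.5 -1.1] M [ 0.01  0.02 -0.01] op 0.0072 g 27.7 q7 -0.77
```

View pics/s2.png

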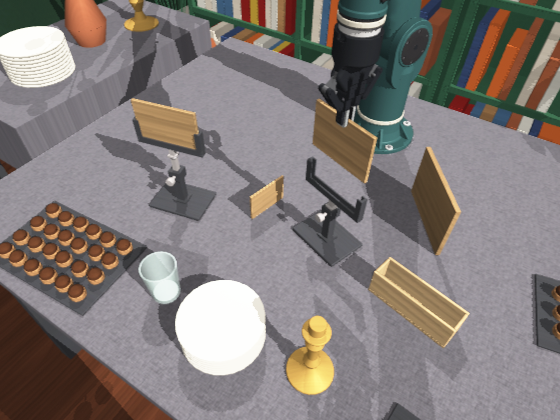

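The board is in the gripper at (342,140), and the empty frame is still fully down at (335,190). Next I check how tall the big loose board is before reaching over it.

Run:
```python
from h import *
from m import box
for f,b in [('top',box(140,275,225,365)),('scene',box(405,145,465,255))]:
    P=np.load(f+'.npz')['P'][b]; Q=P[P[:,2]>.05]
    t=Q[Q[:,2]>np.nanmax(Q[:,2])-.02]; print(f,np.nanmax(Q[:,2]),t.min(0),t.max(0),Q.min(0),Q.max(0))
for q in ([.524,.3132,.25],[.524,.3132,.074]): print(robot.solve_ik(q,ori(-12.9)))
```

```text
top boardtop 239 [454.6  73.6] [147.2   8. ] 71.1 z [239.5 243.7 246.9]
top boardface none
top frame 159 [453.9  71.5] [157.   15.9] 71.0 z [140.5 150.8 180.9]
top foot 1270 [461.2  84.8] [195.2 133.2] 64.4 z [ 6.3  9.8 14.5]
top collar 89 [465.9  69.5] [29.6 53.2] 70.2 z [100.6 107.9 113.1]
scene boardtop 364 [454.9  76.2] [148.3  10.3] 71.0 z [236.2 242.6 245.5]
scene boardface 443 [458.   75.5] [148.   10.5] 73.6 z [205.4 215.3 224.8]
scene frame 1185 [460.7  74.1] [164.9  18.8] 75.3 z [140.5 163.6 189.3]
scene foot 1725 [305.3  31.6] [452.3 153.2] 19.3 z [ 6.4  9.8 15.3]
scene collar 168 [466.7  72.8] [30.6 52.5] 72.7 z [100.4 106.8 113.6]
top caddy 415 [524.4 311.9] [184.8  55.8] 77.1 z [61.1 69.  73.3]
scene caddy 1090 [523.6 315.3] [183.5  60.3] 77.2 z [60.2 68.1 71.8]
top tfoot 1253 [ 565.7 -355.6] [284.6 164.7] 87.9 z [ 6.2 10.  15. ]
top tboard 334 [ 549.9 -290.9] [  8.1 149.2] 13.2 z [251.7 283.4 287.2]
top tframe 655 [ 548.9 -291. ] [ 17.6 162.4] 13.1 z [158.2 252.7 286.6]
scene tfoot 1343 [ 550.1 -287.8] [102.7 140.5] 14.0 z [ 6.3  9.5 14. ]
scene tboard 957 [ 550.1 -288.7] [ 12.2 149.4] 13.6 z [250.6 270.2 284.5]
scene tframe 2936 [ 550.2 -288.7] [ 22.  165.1] 14.4 z [155.5 229.6 284.1]
top 0.1551817097027529 [0.18558018 0.18469771 0.13518172] [0.36153331 0.3169483  0.15518171] [0.18558018 0.18466366 0.05025777] [0.36153331 0.3169483  0.15518171]
scene 0.15252874117837245 [0.18660094 0.18799121 0.13263129] [0.36192509 0.31905226 0.15252874] [0.18660094 0.18735544 0.05000811] [0.36270308 0.31905226 0.15252874]
[-0.03497468  0.51535748 -0.82692967  1.8100692   0.44206472  1.01168672
 -1.26352262]
[-0.14119622  0.72113272 -0.69114074  1.94191635  0.6847137   0.72805534
 -1.46965367]
```

Run:
```python
from h import *
o=ori(-12.9)
robot.move_straight([.524,.3132,.30],o,rate=.15); st('over')
robot.move_straight([.524,.3132,.17],rate=.15); st('above')
im,d,P,ci=grab('scene'); cv2.imwrite('pics/s3.png',cv2.resize(im[100:380,300:500,::-1],None,fx=2,fy=2)); np.savez('s3',im=im,P=P)
```

```text
over 9.87 [0.5241 0.3122 0.3   ] F [-0.4 -0.9 -1.2] M [-0.07  0.03 -0.01] op 0.0071 g 27.7 q7 -1.18
above 10.88 [0.5246 0.3139 0.171 ] F [ 0.1  0.2 -0.3] M [0.01 0.01 0.  ] op 0.0069 g 27.7 q7 -1.29
```

View pics/s3.png

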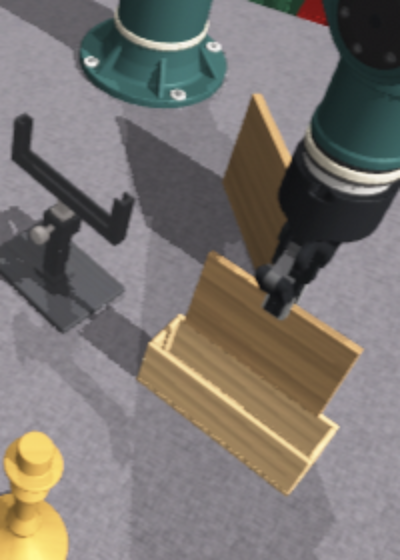

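The board hangs above the caddy, aligned with it and within its length, and the big decoy board is clear of the wrist.

Run:
```python
from h import *
g=robot.move_straight([.524,.3132,.09],rate=.08,guard=6); st(g)
if not g:
    g=robot.move_straight([.524,.3132,.066],rate=.03,guard=5); st(g)
im,d,P,ci=grab('scene'); cv2.imwrite('pics/s4.png',cv2.resize(im[100:380,300:500,::-1],None,fx=2,fy=2)); np.savez('s4',im=im,P=P)
```

```text
False 12.08 [0.5244 0.3136 0.0905] F [-0.5 -0.2 -1.6] M [ 0.02  0.02 -0.01] op 0.0071 g 27.7 q7 -1.38
True 12.64 [0.5241 0.3131 0.0744] F [-0.5 -0.1  4.6] M [-0.04  0.    0.01] op 0.0073 g 28.5 q7 -1.4
```

View pics/s4.png

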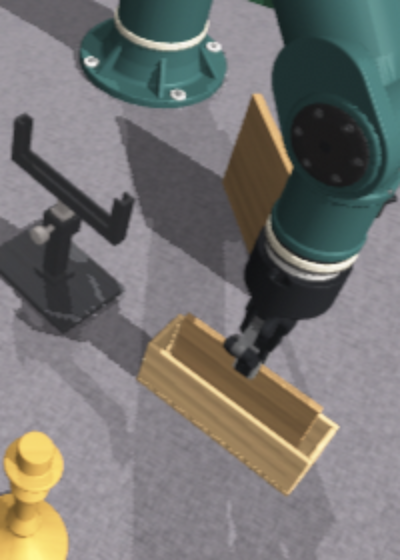

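The board stands on the caddy floor: contact came at the expected height, TCP z 0.0744. I release and retreat.

Run:
```python
from h import *
robot.gripper_to(.02); robot.gripper_to(.07); st('open')
robot.move_straight([.524,.3132,.20],rate=.12,guard=8); st('up')
robot.move_straight([.4545,.0745,.33],ori(-19),rate=.25); st('over frame')
im,d,P,ci=grab('wrist','w5'); np.savez('w5',im=im,P=P)
im,d,P,ci=grab('scene'); np.savez('s5',im=im,P=P)
im,d,P,ci=grab('top'); np.savez('t5',im=im,P=P)
```

```text
open 13.51 [0.5235 0.3124 0.074 ] F [-0.3  0.4 -0.2] M [-0.    0.04 -0.05] op 0.0695 g 0.0 q7 -1.39
up 14.71 [0.5235 0.3126 0.1991] F [-0.3 -0.2  0.3] M [-0.06  0.01 -0.  ] op 0.0697 g 0.0 q7 -1.26
over frame 15.98 [0.4542 0.0753 0.3297] F [-0.3  0.3 -0.1] M [ 0.02  0.01 -0.05] op 0.0701 g 0.0 q7 -0.75
```

View pics/w5.png

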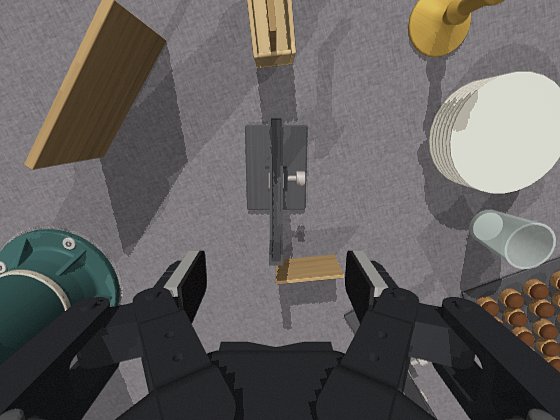

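The board stands in the caddy at (270,30) and the empty frame is at (277,190). Now I measure the rail pose and the height difference to the twin.

```bash
sed -i '/^D=/,$d' m.py
python3 - <<'E'
from h import *
def loc(P,c,yaw):
    a=np.radians(yaw); R=np.array([[np.cos(a),np.sin(a)],[-np.sin(a),np.cos(a)]])
    return np.concatenate([(P[...,:2]-c)@R.T,P[...,2:]],-1)
def ana(f,c,yaw,lo):
    d=np.load(f+'.npz'); L=loc(d['P'],c,yaw); im=d['im'].astype(int)
    dark=(im.max(-1)<95)
    m=dark&(abs(L[...,0])<.025)&(abs(L[...,1])<.09)&(L[...,2]>lo)
    Q=L[m]
    up=Q[abs(Q[:,1])>.0675]; ral=Q[(abs(Q[:,1])<.062)&(abs(Q[:,1])>.018)]
    print(f,c,'n',len(up),len(ral),'uptop',np.round([np.percentile(up[up[:,1]*s>0][:,2],95)*1000 if (up[:,1]*s>0).any() else 0 for s in(1,-1)],1),
     'rail z pct',np.round(np.percentile(ral[:,2],[1,3,10,50,90,97,99])*1000,1),'x',np.round(np.percentile(ral[:,0],[2,50,98])*1000,1),'y ext',np.round(np.percentile(Q[:,1],[.5,99.5])*1000,1))
    return Q
for f in('w5','t5','s5'):
    ana(f,np.array([.4545,.0745]),-19,.12)
for f in('t5','s5'): ana(f,np.array([.5499,-.2895]),13.5,.145)
# lower edge of rail front face, per column, scene
d=np.load('s5.npz'); 
for nm,c,yaw,lo in(('frame',[.4545,.0745],-19,.125),('twin',[.5499,-.2895],13.5,.15)):
    L=loc(d['P'],np.array(c),yaw); m=(abs(L[...,0])<.02)&(abs(L[...,1])<.075)&(abs(L[...,1])>.018)&(L[...,2]>lo)
    v,u=np.nonzero(m); out=[]
    for uu in np.unique(u):
        vv=v[u==uu].max(); p=L[vv,uu]; out.append([p[1],p[2],p[0]])
    out=np.array(out); print(nm,len(out),'bottom edge z',np.round(np.percentile(out[:,1],[10,25,50,75,90])*1000,1),'x',np.round(np.median(out[:,2])*1000,1))
E
```

```text
w5 [0.4545 0.0745] n 531 10915 uptop [197.  196.8] rail z pct [139.5 140.2 429.3 449.5 456.  457.  457.5] x [-24.3   2.2  24.2] y ext [-75.1  77. ]
t5 [0.4545 0.0745] n 61 573 uptop [  0. 722.] rail z pct [138.3 655.7 672.3 700.6 725.5 729.5 730.9] x [-23.8  -3.4  23.5] y ext [-73.   44.5]
s5 [0.4545 0.0745] n 343 1430 uptop [192.7 192.2] rail z pct [135.7 138.2 142.6 494.5 526.4 551.9 555.2] x [-21.    7.   24.5] y ext [-78.1  83. ]
t5 [ 0.5499 -0.2895] n 71 51 uptop [230.3 236. ] rail z pct [176.  177.4 182.7 190.6 193.6 275.5 275.8] x [-8.1 -6.8 -4.1] y ext [-79.4  79.8]
s5 [ 0.5499 -0.2895] n 293 188 uptop [232.7 232.1] rail z pct [173.8 174.6 175.8 182.6 189.  190.4 191.2] x [5.3 7.3 9.6] y ext [-80.1  82.8]
frame 77 bottom edge z [135.1 135.8 140.3 451.  485.8] x 5.9
twin 63 bottom edge z [174.6 175.1 175.9 183.5 233.8] x 7.2
```

Run:
```python
from h import *
from m import rect,box
a=np.radians(-19);R=np.array([[np.cos(a),np.sin(a)],[-np.sin(a),np.cos(a)]])
d=np.load('w5.npz');P=d['P'];L=(P[...,:2]-[.4545,.0745])@R.T;z=P[...,2]
m=(z>.136)&(z<.2)&(abs(L[...,0])<.03)&(abs(L[...,1])<.1)
rect(P,m,'frame')
mt=m&(z>.147)&(z<.157)&(abs(L[...,1])<.06)
rect(P,mt,'rail'); 
l=L[mt]; print('local x med',np.round(np.percentile(l[:,0],[2,25,50,75,98])*1e3,1)); 
for s in(-1,1):
    k=l[(l[:,1]*s>.02)]; print(s,np.round(np.percentile(k[:,0],[2,98])*1e3,1))
mu=m&(z>.19); l=L[mu]; print('uprights',np.round([l[l[:,1]>0].min(0),l[l[:,1]>0].max(0),l[l[:,1]<0].min(0),l[l[:,1]<0].max(0)],4).tolist())
mc=(z>.105)&(z<.116)&(abs(L[...,0])<.03)&(abs(L[...,1])<.03); rect(P,mc,'collar')
```

```text
Traceback (most recent call last):
ImportError: cannot import name 'box' from 'm' (m.py)
```

Run:
```python
from h import *
from m import rect
a=np.radians(-19);R=np.array([[np.cos(a),np.sin(a)],[-np.sin(a),np.cos(a)]])
d=np.load('w5.npz');P=d['P'];L=(P[...,:2]-[.4545,.0745])@R.T;z=P[...,2]
m=(z>.136)&(z<.2)&(abs(L[...,0])<.03)&(abs(L[...,1])<.1)
rect(P,m,'frame')
mt=m&(z>.147)&(z<.157)&(abs(L[...,1])<.06)
rect(P,mt,'rail')
l=L[mt]
for s in(-1,1):
    k=l[(l[:,1]*s>.02)]; print(s,np.round(np.percentile(k[:,0],[2,98])*1e3,1))
mu=m&(z>.19); l=L[mu]; print('uprights',np.round([l[l[:,1]>0].min(0),l[l[:,1]>0].max(0),l[l[:,1]<0].min(0),l[l[:,1]<0].max(0)],4).tolist())
mc=(z>.105)&(z<.116)&(abs(L[...,0])<.03)&(abs(L[...,1])<.03); rect(P,mc,'collar')
```

```text
frame 2112 [454.4  75.3] [162.2  15.9] 70.9 z [138.6 148.6 197.1]
rail 505 [454.   74.7] [119.7  15.3] 71.4 z [149.6 152.1 153.7]
-1 [-7.4  7.4]
1 [-8.2  6.9]
uprights [[-0.0081, 0.0697], [0.0077, 0.0819], [-0.0078, -0.0803], [0.0067, -0.0663]]
collar 231 [461.8  73. ] [30.3 44.1] 70.8 z [105.2 111.  113. ]
```

Run:
```python
from h import *
o=ori(-19.05); x,y=.4543,.0750
robot.gripper_to(.045,20)
g=robot.move_straight([x,y,.127],o,rate=.12,guard=8); st(g)
if not g:
    robot.gripper_to(0.0,45); robot.hold(.3); st('closed')
```

```text
False 18.34 [0.4548 0.0751 0.1275] F [-0.4 -0.1  0.5] M [ 0.   -0.01  0.03] op 0.045 g 0.0 q7 -1.1
closed 19.14 [0.4536 0.0756 0.1277] F [-3.1  1.4  8.2] M [0.18 0.74 0.03] op 0.0002 g 3.9 q7 -1.1
```

Run:
```python
from h import *
im,d,P,ci=grab('scene'); np.savez('s6',im=im,P=P); a=im[130:280,260:400,::-1]
b=robot.grab_frame('wrist')[0][:,:,::-1]
cv2.imwrite('pics/s6.png',np.hstack([cv2.resize(a,(400,429)),cv2.resize(b[150:,180:400],(400,429))]))
```

```text
(no output)
```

View pics/s6.png

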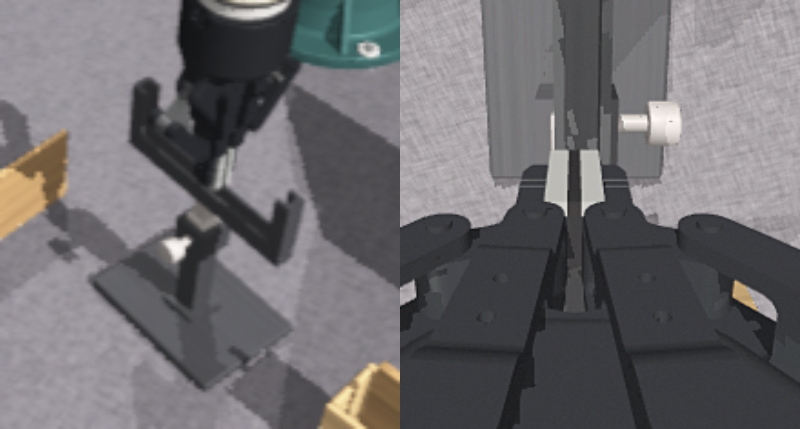

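The fingers look shut at the rail's middle with nothing pinched, and the frame looks unmoved. I check the fingertip depth and the frame pose in the cloud.

Run:
```python
from h import *
d=np.load('s6.npz');P=d['P'];im=d['im']; L5=np.load('s5.npz')['P']
a=np.radians(-19);R=np.array([[np.cos(a),np.sin(a)],[-np.sin(a),np.cos(a)]])
loc=lambda P:np.concatenate([(P[...,:2]-[.4543,.0750])@R.T,P[...,2:]],-1)*1000
L=loc(P)
for u in (331,335,339):
    for v in range(168,216,4): print(u,v,np.round(L[v,u],0),im[v,u])
def fr(P):
    L=loc(P); m=(abs(L[...,0])<25)&(abs(L[...,1])<90)&(L[...,2]>125)&(L[...,2]<205)&((abs(L[...,1])>30)); Q=L[m]
    for s in(-1,1):
        k=Q[(Q[:,1]*s>68)]; print(s,np.round(np.percentile(k,95,axis=0),1),np.round(np.percentile(k,5,axis=0),1),len(k))
fr(L5);fr(P)
```

```text
331 168 [ 31.  12. 247.] [37 38 42]
331 172 [ 15.  -1. 218.] [20 21 23]
331 176 [ 10.  -3. 203.] [22 24 27]
331 180 [ 28.  14. 215.] [41 42 46]
331 184 [ 28.  15. 205.] [40 41 45]
331 188 [ 12.   3. 175.] [23 23 27]
331 192 [ 12.   5. 164.] [22 23 25]
331 196 [  9.   4. 150.] [56 56 59]
331 200 [  8.   5. 138.] [40 41 43]
331 204 [  5.   4. 123.] [112 108 106]
331 208 [  8.   8. 114.] [132 127 126]
331 212 [ 13.  14. 111.] [47 47 50]
335 168 [ 21.  13. 242.] [34 35 40]
335 172 [ 18.  12. 229.] [27 28 30]
335 176 [ 14.  11. 216.] [21 22 24]
335 180 [ 14.  12. 205.] [29 30 33]
335 184 [ 12.  12. 193.] [32 33 36]
335 188 [  6.   8. 175.] [80 81 81]
335 192 [  5.   9. 164.] [108 108 107]
335 196 [  5.  11. 153.] [94 95 93]
335 200 [  9.  16. 147.] [49 48 51]
335 204 [  9.  18. 137.] [41 41 43]
335 208 [ -1.  11. 112.] [117 112 112]
335 212 [  2.  16. 105.] [42 42 45]
339 168 [ 18.  21. 246.] [31 33 36]
339 172 [ 13.  18. 231.] [42 43 47]
339 176 [ 12.  19. 220.] [43 45 48]
339 180 [  4.  14. 201.] [37 39 43]
339 184 [  1.  13. 188.] [126 127 125]
339 188 [ -2.  12. 174.] [141 142 140]
339 192 [ -5.  12. 160.] [178 178 177]
339 196 [ -5.  14. 149.] [67 67 70]
339 200 [ -4.  16. 139.] [47 47 49]
339 204 [  9.  29. 146.] [40 40 43]
339 208 [ 10.  31. 137.] [55 55 58]
339 212 [-12.  15.  95.] [88 88 93]
-1 [  8.3 -68.7 194.4] [ -7.1 -79.7 140.5] 162
1 [  8.4  82.8 194.5] [ -6.9  70.  138.3] 245
-1 [  9.8 -68.8 194.9] [ -5.3 -78.7 140.1] 143
1 [  9.9  82.8 194.7] [ -5.   69.8 137.8] 240
```

Run:
```python
from h import *
a=np.radians(-19);R=np.array([[np.cos(a),np.sin(a)],[-np.sin(a),np.cos(a)]])
im,d,P,ci=grab('wrist'); np.savez('w7',im=im,P=P)
P5=np.load('w5.npz')['P']; p5=np.array([.4542,.0753,.3297])
p=robot.read_state()['eef_pos']
for nm,P,p,u0,u1,lim in(('open w5',P5,p5,130,430,.15),('shut',P,p,200,380,.10)):
    L=np.concatenate([(P[...,:2]-p[:2])@R.T,P[...,2:]-p[2]],-1)*1000
    m=(L[...,2]>-30)&(L[...,2]<60)&(abs(L[...,0])<60)&(abs(L[...,1])<30)
    Q=L[m]; print(nm,len(Q))
    for z in range(-12,56,6):
        k=Q[(Q[:,2]>=z)&(Q[:,2]<z+6)]
        if len(k): print(z,len(k),np.round(k.min(0),0),np.round(k.max(0),0))
```

```text
open w5 2654
30 141 [-35.  -9.  31.] [35. 11. 36.]
36 454 [-48. -10.  36.] [48. 13. 42.]
42 578 [-49. -10.  42.] [49. 13. 48.]
48 704 [-49. -11.  48.] [49. 13. 54.]
54 777 [-49. -10.  54.] [49. 13. 60.]
shut 4175
-12 41 [ -8.  -4. -12.] [-7. 10. -9.]
6 196 [-2.  5. 11.] [ 7. 30. 12.]
12 571 [-2.  6. 12.] [ 7. 30. 18.]
18 142 [-5.  5. 18.] [10. 30. 24.]
24 418 [-6.  5. 24.] [10. 30. 30.]
30 229 [-13.   8.  30.] [13. 13. 36.]
36 305 [-14.   7.  36.] [14. 13. 42.]
42 331 [-14.   7.  42.] [14. 13. 48.]
48 387 [-13.   7.  48.] [14. 13. 54.]
54 265 [-13.   8.  54.] [14. 13. 60.]
```

Measured in the wrist cloud, the fingertips sit about 24 mm above the reported TCP, so they closed on top of the rail and pressed it with only 8 N. The frame shows no harm. I open, go lower, and check before pinching.

Run:
```python
from h import *
a=np.radians(-19);R=np.array([[np.cos(a),np.sin(a)],[-np.sin(a),np.cos(a)]])
robot.gripper_to(.045,20); st('open')
g=robot.move_straight([.4543,.0750,.107],ori(-19.05),rate=.05,guard=5); s=st(g); p=s['eef_pos']
im,d,P,ci=grab('wrist'); np.savez('w8',im=im,P=P)
L=np.concatenate([(P[...,:2]-p[:2])@R.T,P[...,2:]],-1)*1000
for nm,m in(('finger-',(L[...,0]<-15)),('finger+',(L[...,0]>15)),('mid',abs(L[...,0])<12)):
    k=L[m&(abs(L[...,0])<60)&(abs(L[...,1])<40)&(L[...,2]>118)&(L[...,2]<170)]
    for z in range(118,160,6):
        q=k[(k[:,2]>=z)&(k[:,2]<z+6)]
        if len(q)>3: print(nm,z,len(q),np.round(q.min(0)),np.round(q.max(0)))
```

```text
open 19.79 [0.4541 0.0749 0.1268] F [-0.4 -0.8 -1. ] M [-0.02 -0.01  0.  ] op 0.0449 g 0.0 q7 -1.1
False 20.34 [0.454  0.0751 0.1066] F [ 0.4  1.6 -0.1] M [ 0.01 -0.03 -0.04] op 0.0451 g 0.0 q7 -1.14
finger- 130 23 [-23.  -7. 133.] [-22.  10. 136.]
finger- 136 142 [-34. -10. 136.] [-22.  12. 142.]
finger- 142 223 [-36. -10. 142.] [-22.  13. 148.]
finger- 148 244 [-36. -10. 148.] [-22.  13. 154.]
finger- 154 293 [-36. -10. 154.] [-22.  13. 160.]
finger+ 130 25 [ 22.  -4. 133.] [ 25.  11. 136.]
finger+ 136 141 [ 22. -10. 136.] [ 34.  13. 142.]
finger+ 142 217 [ 22. -10. 142.] [ 36.  13. 148.]
finger+ 148 256 [ 22. -10. 148.] [ 36.  13. 154.]
finger+ 154 283 [ 22. -10. 154.] [ 36.  13. 160.]
mid 136 2980 [ -4. -40. 138.] [  6.  40. 142.]
mid 142 132 [ -4. -40. 142.] [  6.  40. 148.]
mid 148 2022 [ -7. -34. 148.] [  9.  40. 154.]
```

Run:
```python
from h import *
robot.move_straight([.4552,.0747,.104],rate=.03,guard=6); st()
robot.gripper_to(0.0,30); robot.hold(.2); s=st('closed')
```

```text
20.65 [0.4553 0.0746 0.104 ] F [-0.   0.1 -0.2] M [ 0.01 -0.03 -0.01] op 0.0449 g 0.0 q7 -1.15
closed 21.22 [0.4551 0.0747 0.1042] F [-1.8 -0.2  4. ] M [-0.01  0.26  0.02] op 0.0155 g 30.6 q7 -1.15
```

Run:
```python
from h import *
robot.gripper_to(0.0,50); s=st(); p=s['eef_pos']
for h in (.005,.015,.025,.035,.0399):
    g=robot.move_straight([.4550,.0747,p[2]+h],rate=.04,guard=12); robot.hold(.15); st((h,g))
    if g: break
im,d,P,ci=grab('scene','s9'); np.savez('s9',im=im,P=P)
```

```text
21.43 [0.4551 0.0747 0.1042] F [-1.2 -1.   5.9] M [-0.06  0.35  0.01] op 0.0152 g 51.6 q7 -1.15
(0.005, False) 21.87 [0.4548 0.0745 0.109 ] F [-0.   0.2 -3.6] M [-0.01  0.02  0.02] op 0.0151 g 50.4 q7 -1.14
(0.015, False) 22.42 [0.4551 0.0747 0.1193] F [ 0.1 -0.  -3.1] M [-0.   -0.02  0.01] op 0.015 g 50.4 q7 -1.12
(0.025, False) 22.97 [0.4551 0.0747 0.1292] F [-0.  -1.2 -4.5] M [-0.08  0.05  0.01] op 0.0151 g 50.4 q7 -1.1
(0.035, False) 23.52 [0.4551 0.0747 0.1392] F [-0.9  0.4 -3.6] M [ 0.01 -0.01  0.04] op 0.0149 g 50.4 q7 -1.07
(0.0399, False) 23.94 [0.4551 0.0747 0.1442] F [ 0.3 -0.5 -4. ] M [-0.03 -0.03  0.05] op 0.0151 g 50.4 q7 -1.07
```

View pics/s9.png

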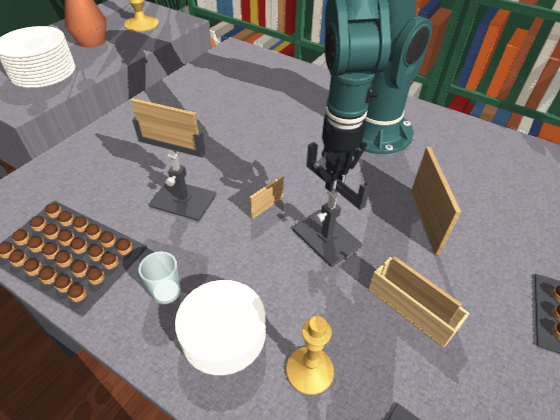

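The frame is held raised at (335,180) with its rod in the tube and no side load, and the board is in the caddy. I check the height against the twin with averaged frames.

Run:
```python
from h import *
def meas(Ps,c,yaw,lo,foot=False):
    a=np.radians(yaw); R=np.array([[np.cos(a),np.sin(a)],[-np.sin(a),np.cos(a)]]); o=[]
    for P in Ps:
        L=np.concatenate([(P[...,:2]-c)@R.T,P[...,2:]],-1)*1000
        b=(abs(L[...,0])<14)
        r=[]
        for s in(1,-1):
            u=L[b&(L[...,1]*s>69)&(L[...,1]*s<86)&(L[...,2]>lo)&(L[...,2]<lo+85)]
            f=L[b&(L[...,1]*s>25)&(L[...,1]*s<66)&(L[...,2]>lo)&(L[...,2]<lo+30)]
            r+=[np.percentile(u[:,2],97),np.percentile(u[:,2],3),np.percentile(f[:,2],3)]
        ft=L[(abs(L[...,0])<45)&(abs(L[...,1])<65)&(L[...,2]>2)&(L[...,2]<18)]
        r.append(np.median(ft[:,2])); o.append(r)
    return np.round(np.mean(o,0),2)
A=[grab('scene')[2] for _ in range(6)]
fc=np.array([.4546,.0748]);tc=np.array([.5501,-.2890])
print('frame now ',meas(A,fc,-19,165)); print('twin      ',meas(A,tc,13.5,165))
B=[np.load('s5.npz')['P']]
print('frame down',meas(B,fc,-19,125)); print('twin then ',meas(B,tc,13.5,165))
T0=[np.load('top.npz')['P']]
for nm,c,y,l in(('boardtop low',fc,-19,.2),('twin',tc,13.5,.25)):
    P=T0[0];k=P[(np.hypot(*(np.moveaxis(P[...,:2]-c,-1,0)))<.06)&(P[...,2]>l)&(P[...,2]<.3)];print(nm,np.median(k[:,2][k[:,2]>np.percentile(k[:,2],90)-.006]))
for nm,c in(('low',fc),('twin',tc)):
    P=T0[0];r=np.hypot(*(np.moveaxis(P[...,:2]-c,-1,0)));k=P[(r<.14)&(abs(P[...,2])<.006)];print('table',nm,np.median(k[:,2]))
st()
```

```text
frame now  [234.92 177.1  175.2  234.94 177.94 173.76   9.73]
twin       [244.49 176.57 175.17 244.07 176.96 174.92   9.59]
frame down [195.25 136.36 135.66 194.75 138.78 135.41   9.67]
twin then  [245.85 176.58 175.31 244.74 176.49 174.68   9.61]
boardtop low 0.2437368713000725
twin 0.2838874443931353
table low -0.0001906925027300721
table twin 1.5857074267211502e-05
 24.29 [0.455  0.0747 0.1441] F [-0.2 -0.6 -3.1] M [ 0.02  0.03 -0.03] op 0.0148 g 50.4 q7 -1.07
```

Run:
```python
from h import *
robot.hold(.3); st(); print(robot.hand_in())
```

```text
24.59 [0.455  0.0747 0.1441] F [ 0.3  0.4 -3.6] M [-0.   -0.04  0.01] op 0.0148 g 50.4 q7 -1.07
the job is handed in; nothing more can be done
None
```

The job is handed in at 24.6 s: the board stands in the caddy, and the empty frame is held about 40 mm up with its rail within about 0.5 mm of the twin's; the first try at pinching the rail closed on top of it (about 8 N, no visible harm) and was redone lower.

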